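# Cure the varnish on a painted board with a cordless lamp

## Task

Set the curing lamp on its control box by pressing the green, then the yellow, then the blue key, one at a time and each fully down, leaving the red key alone. Then draw the orange-handled lamp out of its sloping cradle, turn it level with its violet window facing down, and finish while still holding it steady in the gripper with the window about 10 cm above the middle of the blue-teal board. The board's varnish is wet, so touch it with nothing, and leave the bottles and jars standing where they are.

Things in the scene. Friction and masses are not known exactly. Their poses are not given: they have to be found in the camera images.
- key_green (a joint): green round key, 28 mm across; 0 = up, 0.006 m = fully down. Presses straight down, springs back, about 5 N at full travel. The four keys stand 62 mm apart in a square on top of the grey control box (150 x 150 mm, 40 mm high); which colour is where varies
- key_yellow (a joint): yellow round key, the same kind as the green one
- key_blue (a joint): blue round key, the same kind as the green one
- key_red (a joint): red round key, the same kind; not to be pressed
- key_green_top (a point): centre of the green key's top face
- key_yellow_top (a point): centre of the yellow key's top face
- key_blue_top (a point): centre of the blue key's top face
- key_red_top (a point): centre of the red key's top face
- lamp_grip (a point): mid grip of the cordless lamp (220 g): orange bar 28 mm wide (y), 24 mm thick (z). x runs from the butt (75 mm behind) to the white head (30 to 94 mm ahead; 46 mm wide, 26 mm thick). The violet window faces -z: z straight up = level, window down. Balances about 10 mm ahead. At the start it slopes 40 degrees in the cradle: head low and away from the robot, butt high and towards it
- lamp_window (a point): centre of the lamp's violet window (50 x 36 mm) on the underside of the head: 62 mm ahead (x) and 13 mm below (-z) the lamp_grip point, same axes
- cradle: fixed black and grey lamp cradle; origin at the centre of its base's underside (150 x 100 mm, 15 mm high). Its sleeve, sloping 45 degrees and open up towards its -x, holds the last 50 mm of the lamp head with 2 to 4 mm of play; the grip point stands free, 44 mm from the sleeve's mouth. The lamp comes out along its own -x, after 50 mm of travel
- teal_board_mid (a point): centre of the top face of the fixed board painted in bands of blue to teal, 110 x 84 mm, 8 mm thick, lying flat; x along its length
- peach_board_mid (a point): centre of the top face of the other fixed board, painted orange to peach, same size; not the one to cure
- purple_bottle: bystander: purple dye bottle, 54 mm across, 115 mm high; origin at its foot
- peach_bottle: bystander: peach dye bottle, 54 mm across, 115 mm high; origin at its foot
- yellow_jar: bystander: grey jar with yellow cap, 48 mm across, 70 mm high; origin at its foot
- white_jar: bystander: white jar, 64 mm across, 100 mm high; origin at its foot
There are look-alikes about, which are no part of the job. What is shaped like the cradle but pink is not meant. What is shaped like the part that bears lamp_grip but pink is not meant.

How it is judged:
On the way, in this order (a step that is already met when the one before it is completed fails the run):
1. green key pressed down by itself (value of joint key_green above 0.004 m and value of joint each of key_yellow, key_blue below 0.002 m), for 0.05 s.
2. then the yellow key pressed down by itself (value of joint key_yellow above 0.004 m and value of joint each of key_green, key_blue below 0.002 m), for 0.05 s.
3. then the blue key pressed down by itself (value of joint key_blue above 0.004 m and value of joint each of key_green, key_yellow below 0.002 m), for 0.05 s.
4. then the lamp drawn clear of the cradle in the gripper (contact force between lamp and the fingers above 1 N and contact force between lamp and cradle below 0.05 N and distance of lamp_grip from where it was at the start of the episode above 0.06 m), for 0.2 s.
At the end, for the whole second after the job is handed in: The lamp is held by the gripper alone, still (under 20 mm/s), its z axis within 0.2 rad (11 degrees) of straight up so that the window faces down, the window's centre within 30 mm sideways of the middle of the blue-teal board and 60 to 150 mm above its face (contact force between lamp and the fingers above 1 N and contact force between lamp and cradle below 0.05 N and contact force between lamp and table below 0.05 N and contact force between lamp and peach_board below 0.05 N and contact force between lamp and teal_board below 0.05 N and angle between lamp_window's own z axis and vertical below 0.2 rad and horizontal distance between lamp_window and teal_board_mid below 0.03 m and height (world z) of lamp_window between 0.068 and 0.158 m and linear speed of lamp below 0.02 m/s); the arm keeps its last pose, push and grip.
It fails at once if the red key is pressed (value of joint key_red above 0.003 m).
It fails at once if the wet blue-teal board is touched (contact force between teal_board and anything else above 0.5 N).
It fails at once if a bottle or jar is shifted more than 20 mm or tipped (distance of any of purple_bottle, peach_bottle, yellow_jar, white_jar from where it was at the start of the episode above 0.02 m or angle between any of purple_bottle, peach_bottle, yellow_jar, white_jar's own z axis and vertical above 0.35 rad).
It also fails if it takes over 54 s, if anything falls off the work surface, if the arm or the gripper's body presses on something with over 40 N, if the wrist force passes 120 N, or if a joint passes its speed limit or range.

## Robot

A 6-joint arm with a two-finger parallel gripper is mounted at the origin on the work surface. World frame = base frame: x ahead of the robot, y to its left, z up, the work surface at z = 0. Lengths are in m, angles in rad, forces in N, time in s.
With the tool pointing down it reaches from about 0.425 to 0.95 m from the base axis. Payload 3.5 kg.
Tool frame: the origin (TCP) lies midway between the tips of the shut fingers; the grasp point (between the pads) lies 19 mm behind it; z points along the fingers, y is the line along which they close (so a half turn about z gives the same grasp; the last joint's range is limited). The gripper opens to 85 mm and grips with 20 to 120 N. Pads are 22 mm wide; open, the fingers measure 114 mm over their backs; the gripper's body (76 mm by 85 mm) begins 54 mm behind the grasp point. The pads swing forward as they close: fully open they stand 13 mm farther back than shut.
Start: joints at [1.152, 0.286, 1.577, -0, 1.279, -0.15], TCP at [0.179, 0.651, 0.231] pointing down, gripper open.
Joint ranges: [-2.77, 2.77], [-0.9, 2.22], [0.21, 2.48], [-1.53, 4.67], [0.24, 2.81], [-2.84, 2.84]. Speed limits (rad/s): [2.79, 2.79, 3.14, 3.14, 3.14, 3.14].

## Interface

Orientations are given as a unit quaternion [x, y, z, w].
In Python, from plant import ctrl gives the robot as it stands. The module is installed in compiled form; this text tells all that it offers.
- The arm moves only by the shell command python3 -m inch 'ROWS' [FORCE]. ROWS is JSON, a list of rows, each a list of 5 numbers: the closure, from 0 (fully open) to 1 (shut), then the shift along the tool's x, y, z in m, then the turn about the tool's z in degrees. A call has 1 to 5 rows; each row is the pose to reach, as a shift and turn from the pose commanded when the call began, along the tool's axes at that moment; what a row does not reach only later rows make up. A row lasts 1/12 s, in which the tool goes at most 41.7 mm and 7.16 degrees, less where a joint would pass 70% of its speed; a pose out of reach is approached as far as the arm can. A call with a gripper value outside its range is refused whole. The fingers move at their own pace and stop on an object; FORCE is the grip in N (left out, the last holds). Time passes only in rows, so rows that repeat a pose let the fingers close. It gives the time, the measured TCP pose, the force, the opening and the grip force at its end, in the units of the state.
- ctrl.get_state(): the state, without advancing time (a new reading comes with each control period).
- ctrl.read_camera(name): name is "side" or "top"; returns a dict with "pixels" (400x640x3 uint8, red, green, blue), "depth" (400x640 float32, m along the optical axis (not along the pixel's ray), 0 where there is no reading), "fx", "fy", "cx", "cy" (pixels), "xyz" and "rotation" of the camera in the world. Camera axes: x right, y down, z forward; pixel columns grow to the right and rows downward; lengths in m; the calibration is good to about 2 mm. A picture is of the moment at which its call begins.
- ctrl.sign_off(): hands the job in; it is judged then, once.
Trained networks look in a picture, given as the dict that the camera call returned (one of the last four; its "shot" number tells which), for a name from the list of things; names that differ only in an ending like _2 or _b are one class to them, and where a whole thing is asked for, a point or a joint stands for the part that bears it (a point fixed in the world has none). Each returns a list of dicts, best first, with "score" (0 to 1); they miss things now and then, are a little off and sometimes report something else, mostly with a low value. They report only what shows in the picture. A call takes as long as a camera call. They do not tell look-alikes from the thing itself.
- ctrl.spot_in(query, picture): "at" ([column, row] in pixels, amid what is visible of it).
- ctrl.tip_of(query, picture): "at" ([column, row] in pixels: a listed point, or the origin of a listed thing).
The state is a dict: "time": time; "qpos": joint angles; "dq": joint speeds; "joint_efforts": joint torques, N m; "eef_pos": TCP position; "tcp_rot": TCP orientation; "contact_force": force on the tool from outside, world axes, zero at the start; "wrist_torque": the same for the moment, N m; "opening": opening from 0.0 (shut) to 1.0 (fully open); "finger_force": force on a finger pad.
Only numpy, scipy, OpenCV 4.12 (cv2) and the standard library are available. Lean on these libraries where they do the work, as an engineer would, in place of code of your own. Each camera call takes 0.05 s, during which the arm holds its last target. There are 200 camera calls.

## Working session

There is one attempt and no reset: what is moved stays moved. The work goes in short steps, Python scripts to look and compute and a shell command to move; the robot and the scene stay as the last step left them, time stands still between calls to the robot, and variables do not carry over. Pictures are saved under pics/ and viewed, at most 10 in all, crops included, and the job is handed in when it is done.

```bash
mkdir -p pics; cat > h.py <<'E'
import numpy as np, cv2
from plant import ctrl
def world(p,uv,z=None,r=2):
    u,v=uv; R=np.array(p["rotation"]);R=R.reshape(3,3) if R.size==9 else None
    ray=R@np.array([(u-p["cx"])/p["fx"],(v-p["cy"])/p["fy"],1]);c=np.array(p["xyz"])
    if z is not None: return c+ray*(z-c[2])/ray[2]
    d=p["depth"][max(0,int(v)-r):int(v)+r+1,max(0,int(u)-r):int(u)+r+1];d=d[d>0]
    return c+ray*np.median(d) if d.size else None
def save(p,n): cv2.imwrite(f"pics/{n}.png",p["pixels"][:,:,::-1])
E
python3 - <<'E'
from h import *
np.set_printoptions(precision=4,suppress=True)
s=ctrl.get_state();print(s)
for cam in("top","side"):
    p=ctrl.read_camera(cam);save(p,cam);print(cam,p["xyz"],p["rotation"],p["fx"])
    for q in "key_green_top key_yellow_top key_blue_top key_red_top lamp_grip lamp_window cradle teal_board_mid peach_board_mid purple_bottle peach_bottle yellow_jar white_jar".split():
        for r in ctrl.tip_of(q,p)[:3]: print(q,round(r["score"],2),np.round(r["at"],1),world(p,r["at"]))
E
```

```text
{'time': 0.0, 'qpos': array([ 1.152 ,  0.2872,  1.5782,  0.    ,  1.2786, -0.15  ]), 'dq': array([ 0.002 , -0.0008, -0.0006,  0.0008, -0.0027, -0.001 ]), 'joint_efforts': array([ -0.0012, -40.5978, -29.2626,  -0.0002,   0.0058,   0.    ]), 'eef_pos': array([0.179 , 0.6502, 0.2299]), 'tcp_rot': array([ 0.134 ,  0.991 , -0.0011, -0.0003]), 'contact_force': array([-0.0987,  0.526 ,  0.1681]), 'wrist_torque': array([-0.0241, -0.0138, -0.002 ]), 'finger_force': 0.0, 'opening': 0.9986934082518126}
top [0.4535 0.0595 1.2391] [-0.7037  0.7097 -0.0204  0.0264] 402.4455067123595Traceback (most recent call last):
  File "<stdin>", line 7, in <module>
  File "h.py", line 5, in world
    ray=R@np.array([(u-p["cx"])/p["fx"],(v-p["cy"])/p["fy"],1]);c=np.array(p["xyz"])
        ~^~~~~~~~~~~~~~~~~~~~~~~~~~~~~~~~~~~~~~~~~~~~~~~~~~~~~~
ValueError: matmul: Input operand 0 does not have enough dimensions (has 0, gufunc core with signature (n?,k),(k,m?)->(n?,m?) requires 1)
```

```bash
sed -i 's/R=np.array(p\["rotation"\]).*/R=Rotation.from_quat(p["rotation"]).as_matrix()/; 1a from scipy.spatial.transform import Rotation' h.py
python3 - <<'E'
from h import *
np.set_printoptions(precision=4,suppress=True)
for cam in("top","side"):
    p=ctrl.read_camera(cam);save(p,cam);print(cam,p["xyz"],p["rotation"],p["fx"])
    for q in "key_green_top key_yellow_top key_blue_top key_red_top lamp_grip lamp_window cradle teal_board_mid peach_board_mid purple_bottle peach_bottle yellow_jar white_jar".split():
        for r in ctrl.tip_of(q,p)[:3]: print(q,round(r["score"],2),np.round(r["at"],1),world(p,r["at"]))
E
```

```text
top [0.4535 0.0595 1.2391] [-0.7037  0.7097 -0.0204  0.0264] 402.4455067123595
key_green_top 0.39 [246.8 196.3] [0.545  0.2819 0.0627]
key_green_top 0.24 [353.5 124. ] [ 0.7506 -0.0321  0.0884]
key_yellow_top 0.51 [269.8 216. ] [0.4867 0.2143 0.0622]
key_yellow_top 0.36 [457.2 220.3] [ 0.4689 -0.3153  0.1127]
key_blue_top 0.58 [454.8 223. ] [ 0.4614 -0.3081  0.1135]
key_blue_top 0.37 [249.5 217.2] [0.4836 0.2736 0.0631]
key_blue_top 0.35 [373.7 127. ] [ 0.7476 -0.0938  0.0628]
key_red_top 0.61 [267.7 195. ] [0.5483 0.2204 0.0627]
lamp_grip 0.93 [448.8 288.7] [ 0.2673 -0.3134  0.0248]
lamp_grip 0.7 [453.9 222.1] [ 0.464  -0.3082  0.1059]
lamp_window 0.9 [451.6 211.8] [ 0.4935 -0.3073  0.0911]
cradle 0.97 [446.1 208. ] [ 0.5049 -0.2956  0.0796]
cradle 0.58 [446.3 138. ] [ 0.713  -0.3081  0.0602]
teal_board_mid 0.85 [366.3 190.9] [ 0.5626 -0.0748  0.0085]
peach_board_mid 0.58 [317.4 178. ] [0.6037 0.0748 0.0094]
purple_bottle 0.79 [378.  128.5] [ 0.7384 -0.1038  0.0812]
peach_bottle 0.72 [305.1 128. ] [0.7448 0.1091 0.0705]
peach_bottle 0.68 [349.  126.1] [ 0.7463 -0.0195  0.0813]
yello
[... 807 characters left out ...]
9.2 129.8] [ 0.499  -0.2936  0.0377]
cradle 0.83 [292.  121.6] [ 0.7059 -0.3016  0.0329]
cradle 0.23 [249.6 334.6] [0.5939 0.4688 0.0594]
teal_board_mid 0.67 [315.5 177. ] [ 0.5691 -0.0748  0.0098]
teal_board_mid 0.57 [360.4 110.6] [ 0.468  -0.3058  0.1142]
teal_board_mid 0.36 [241.2 212.2] [0.7437 0.1238 0.0269]
peach_board_mid 0.9 [293.6 204.9] [0.6081 0.0497 0.0076]
purple_bottle 0.97 [262.8 163.2] [ 0.7486 -0.0909  0.0185]
purple_bottle 0.42 [248.2 333.9] [0.5955 0.4704 0.0665]
peach_bottle 0.67 [295.3 239.5] [0.5637 0.1924 0.0424]
yellow_jar 0.65 [237.3 212.6] [0.7519 0.1314 0.0322]
yellow_jar 0.39 [347. 134.] [ 0.5056 -0.2938  0.0178]
white_jar 0.75 [246.4 333.3] [0.5989 0.4711 0.0697]
```

View pics/top.png

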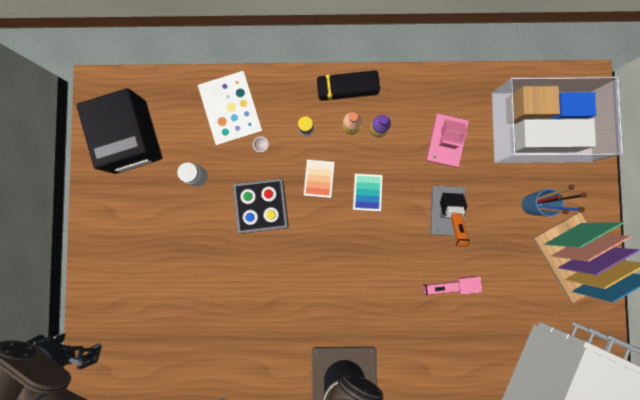

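View pics/side.png

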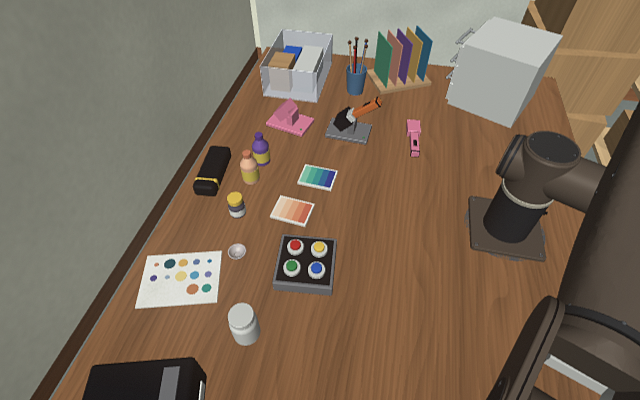

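```bash
cat >> h.py <<'E'
def cloud(p,roi,hlo,hhi,smin=100,vmin=60):
    x0,x1,y0,y1=roi; hsv=cv2.cvtColor(p["pixels"],cv2.COLOR_RGB2HSV)
    m=np.zeros(hsv.shape[:2],bool); s=hsv[y0:y1,x0:x1]
    m[y0:y1,x0:x1]=(s[...,0]>=hlo)&(s[...,0]<=hhi)&(s[...,1]>=smin)&(s[...,2]>=vmin)
    v,u=np.nonzero(m&(p["depth"]>0)); d=p["depth"][v,u]
    c=np.stack([(u-p["cx"])/p["fx"]*d,(v-p["cy"])/p["fy"]*d,d],1)
    return c@Rotation.from_quat(p["rotation"]).as_matrix().T+p["xyz"],np.stack([u,v],1)
E
python3 - <<'E'
from h import *
np.set_printoptions(precision=4,suppress=True)
T=ctrl.read_camera("top");S=ctrl.read_camera("side")
rois={"green":((238,258,186,206),(280,303,258,277),40,90),"yellow":((261,281,206,225),(309,330,240,258),18,35),"blue":((240,260,208,227),(306,328,260,280),100,130),"red":((258,278,185,204),(285,306,236,255),0,8),"teal":((350,386,170,214),(292,342,160,192),75,130)}
for k,(a,b,l,h) in rois.items():
    for p,r in((T,a),(S,b)):
        P,uv=cloud(p,r,l,h,90)
        if k=="teal":
            c=cv2.minAreaRect(uv.astype(np.float32));w=world(p,c[0],.008);print(k,c,w)
        else:
            c=(uv.min(0)+uv.max(0))/2;print(k,len(P),c,np.median(P[:,2]),world(p,c,.0625),world(p,uv.mean(0),.0625))
for p,r in((T,(440,480,195,255)),(S,(345,395,90,125))):
    P,uv=cloud(p,r,3,17,170,100);P=P[(P[:,2]>.05)]
    c=P.mean(0);u,s,vt=np.linalg.svd(P-c);d=vt[0]*np.sign(vt[0][0]);t=(P-c)@d
    print("lamp",len(P),c,d,np.degrees(np.arctan2(d[1],d[0])),np.degrees(np.arcsin(d[2])),c+d*np.percentile(t,2),c+d*np.percentile(t,98),s)
    x0,x1,y0,y1=r;p["pixels"]
    cv2.imwrite(f"pics/l{p['fx']:.0f}.png",0+cv2.resize(p["pixels"][y0-20:y1+20,x0-20:x1+20,::-1],None,fx=5,fy=5))
E
ls pics
```

```text
green 52 [247.  195.5] 0.06303676623054955 [0.5474 0.2813 0.0625] [0.5466 0.2809 0.0625]
green 83 [291.5 265.5] 0.06262682438951006 [0.5487 0.2828 0.0625] [0.5493 0.2824 0.0625]
yellow 64 [270. 214.] 0.0628790652182376 [0.4925 0.2137 0.0625] [0.4918 0.2128 0.0625]
yellow 87 [319. 246.] 0.06222953752274796 [0.4946 0.212  0.0625] [0.4951 0.2136 0.0625]
blue 62 [249. 217.] 0.0634226070517846 [0.4842 0.2752 0.0625] [0.4851 0.2747 0.0625]
blue 93 [316. 267.] 0.062009514610557925 [0.4886 0.2739 0.0625] [0.4884 0.2752 0.0625]
red 63 [268. 193.] 0.06335797859321723 [0.5542 0.2196 0.0625] [0.5534 0.2198 0.0625]
red 87 [295. 244.] 0.0624761045571286 [0.5564 0.2194 0.0625] [0.5564 0.2207 0.0625]
teal ((367.5, 194.0), (26.0, 23.0), 90.0) [ 0.5531 -0.0784  0.008 ]
teal ((317.70001220703125, 176.10000610351562), (30.912595748901367, 16.378250122070312), 12.52880859375) [ 0.5635 -0.0819  0.008 ]
lamp 331 [ 0.4431 -0.3141  0.1311] [ 0.8036 -0.0234 -0.5947] -1.6645699044456919 -36.493663673415355 [ 0.4076 -0.313   0.1573] [ 0.4878 -0.3154  0.0979] [0.5756 0.1594 0.0982]
lamp 219 [ 0.4494 -0.3088  0.1263] [ 0.7823 -0.0112 -0.6228] -0.8223115919581759 -38.517839900347184 [ 0.4126 -0.3083  0.1556] [ 0.4884 -0.3094  0.0952] [0.4431 0.112  0.0782]
l386.png
l402.png
side.png
top.png
```

```bash
python3 -m inch '[[1,-0.036,-0.02,0,-4],[1,-0.072,-0.04,0,-8],[1,-0.108,-0.06,0,-12],[1,-0.144,-0.08,0,-15.4],[1,-0.18,-0.1,0,-15.4]]' 30
python3 -m inch '[[1,-0.028,-0.028,0,0],[1,-0.056,-0.056,0,0],[1,-0.084,-0.084,0,0],[1,-0.11,-0.112,0,0],[1,-0.11,-0.112,0,0]]'
python3 -m inch '[[1,-0.028,-0.028,0,0],[1,-0.056,-0.056,0,0],[1,-0.084,-0.084,0.03,0],[1,-0.112,-0.112,0.06,0],[1,-0.112,-0.112,0.06,0]]'; python3 -c "
from plant import ctrl;print(ctrl.get_state())"
```

```text
time: 2.02
eef_pos: [0.3271, 0.5052, 0.2315]
tcp_rot: [-0.001, 1.0, 0.0, 0.0]
contact_force: [0.7, 0.2, -0.5]
opening: 0.298
finger_force: 0.0
time: 2.43
eef_pos: [0.4405, 0.3901, 0.2316]
tcp_rot: [0.003, 1.0, -0.001, 0.001]
contact_force: [-0.4, 0.1, 0.4]
opening: 0.0
finger_force: 0.0
time: 2.85
eef_pos: [0.549, 0.2794, 0.1679]
tcp_rot: [0.002, 1.0, -0.001, -0.002]
contact_force: [-0.3, -0.2, -1.4]
opening: 0.004
finger_force: 0.0
{'time': 2.85, 'qpos': array([ 3.06616598e-01,  2.18396422e-01,  1.77892244e+00, -1.20963360e-03,
        1.14823885e+00, -1.26066847e+00]), 'dq': array([-0.18026085,  0.19343227, -0.02081003,  0.04074623, -0.13392102,
       -0.18769224]), 'joint_efforts': array([ 1.54139833e-01, -3.98183620e+01, -3.04969490e+01, -6.96375011e-02,
       -1.42331673e-01, -1.52754807e-02]), 'eef_pos': array([0.54896701, 0.27935116, 0.16787723]), 'tcp_rot': array([ 0.0015065 ,  0.99999675, -0.00112684, -0.00172174]), 'contact_force': array([-0.3069496 , -0.1803343 , -1.40735364]), 'wrist_torque': array([0.01504251, 0.02239332, 0.03254409]), 'finger_force': 0.0, 'opening': 0.004436466364349304}
```

View pics/l386.png

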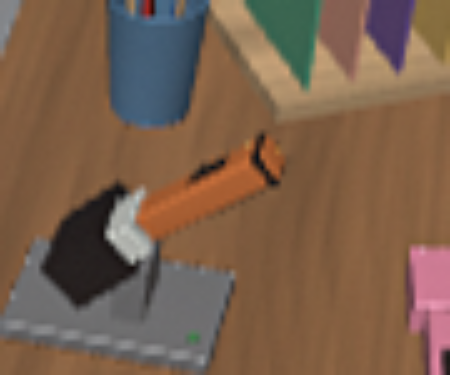

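```bash
python3 -m inch '[[1,0,0.002,0.035,0],[1,0,0.002,0.07,0],[1,0,0.002,0.095,0],[1,0,0.002,0.095,0],[1,0,0.002,0.095,0]]'
python3 -m inch '[[1,0,0,0.008,0],[1,0,0,0.013,0],[1,0,0,0.018,0],[1,0,0,0.018,0],[1,0,0,0.018,0]]'; python3 -c "
from h import *
print(ctrl.get_state()['contact_force']);p=ctrl.read_camera('side');cv2.imwrite('pics/g.png',cv2.resize(p['pixels'][200:320,230:390,::-1],None,fx=4,fy=4))"
```

```text
time: 3.27
eef_pos: [0.5468, 0.2848, 0.075]
tcp_rot: [-0.0, 1.0, -0.0, -0.002]
contact_force: [0.2, -0.1, 0.3]
opening: 0.001
finger_force: 0.0
time: 3.68
eef_pos: [0.5493, 0.2852, 0.0599]
tcp_rot: [0.0, 1.0, 0.001, 0.001]
contact_force: [0.6, 0.9, 3.7]
opening: 0.0
finger_force: 1.3
[0.57323032 0.89131096 3.74129281]
```

View pics/g.png

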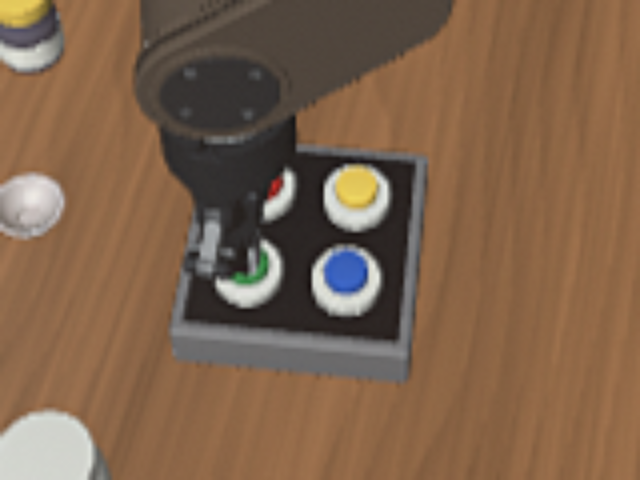

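```bash
python3 -m inch '[[1,0,0,0.004,0],[1,0,0,0.006,0],[1,0,0,0.006,0],[1,0,0,0.006,0],[1,0,0,0.006,0]]'
```

```text
time: 4.15
eef_pos: [0.5495, 0.2852, 0.0559]
tcp_rot: [-0.0, 1.0, 0.0, 0.001]
contact_force: [-4.1, 0.4, 15.0]
opening: 0.001
finger_force: 7.3
```

```bash
python3 -m inch '[[1,0,0,-0.035,0],[1,0,0,-0.035,0],[1,0.028,-0.036,-0.035,0],[1,0.056,-0.072,-0.035,0],[1,0.056,-0.072,-0.035,0]]'
python3 -m inch '[[1,0,0,0.01,0],[1,0,0,0.02,0],[1,0,0,0.029,0],[1,0,0,0.034,0],[1,0,0,0.034,0]]'
python3 -m inch '[[1,0,0,0,0],[1,0,0,0,0]]'
```

```text
time: 4.57
eef_pos: [0.4861, 0.2091, 0.0839]
tcp_rot: [0.0, 1.0, -0.002, -0.005]
contact_force: [-0.8, 0.5, -0.7]
opening: -0.002
finger_force: 0.0
time: 4.98
eef_pos: [0.4929, 0.2127, 0.0558]
tcp_rot: [-0.001, 1.0, -0.001, -0.002]
contact_force: [-9.1, -4.8, 21.3]
opening: -0.001
finger_force: 10.4
time: 5.15
eef_pos: [0.4929, 0.2127, 0.0558]
tcp_rot: [-0.001, 1.0, -0.001, -0.002]
contact_force: [-9.4, -4.6, 20.8]
opening: 0.001
finger_force: 9.9
```

```bash
python3 -m inch '[[1,0,0,-0.034,0],[1,0,0,-0.034,0],[1,0.003,0.031,-0.034,0],[1,0.006,0.062,-0.034,0],[1,0.006,0.062,-0.034,0]]'
python3 -m inch '[[1,0,0,0,0],[1,0,0,0.01,0],[1,0,0,0.02,0],[1,0,0,0.029,0],[1,0,0,0.034,0]]'
python3 -m inch '[[1,0,0,0,0],[1,0,0,0,0]]'
python3 -m inch '[[1,0,0,-0.03,0],[1,0,0,-0.07,0],[1,0,0,-0.11,0],[1,0,0,-0.15,0],[1,0,0,-0.15,0]]'
```

```text
time: 5.57
eef_pos: [0.4865, 0.2789, 0.0871]
tcp_rot: [-0.002, 1.0, 0.001, 0.001]
contact_force: [-0.6, 0.2, 0.5]
opening: 0.001
finger_force: 0.0
time: 5.98
eef_pos: [0.4864, 0.2741, 0.0554]
tcp_rot: [0.0, 1.0, -0.001, -0.002]
contact_force: [-15.1, -4.6, 41.2]
opening: 0.0
finger_force: 20.4
time: 6.15
eef_pos: [0.4863, 0.2741, 0.0558]
tcp_rot: [0.0, 1.0, -0.001, -0.002]
contact_force: [-8.1, -2.4, 19.7]
opening: 0.001
finger_force: 9.6
time: 6.57
eef_pos: [0.4909, 0.2755, 0.2123]
tcp_rot: [0.001, 1.0, 0.003, 0.007]
contact_force: [1.3, 0.7, 0.5]
opening: -0.0
finger_force: 0.0
```

```bash
python3 -m inch '[[0,0,-0.04,0,0],[0,0,-0.08,0,0],[0,0,-0.12,0,0],[0,0,-0.16,0,0],[0,0,-0.2,0,0]]'
python3 -m inch '[[0,0,-0.04,0,0],[0,0,-0.08,0,0],[0,0,-0.12,0,0],[0,0,-0.16,0,0],[0,0,-0.2,0,0]]'
python3 -m inch '[[0,0,-0.04,0,0],[0,0.005,-0.08,0,0],[0,0.01,-0.11,0,0],[0,0.01,-0.11,0,0],[0,0.01,-0.11,0,0]]'
python3 - <<'E'
from h import *
np.set_printoptions(precision=4,suppress=True)
print(ctrl.get_state()["eef_pos"])
S=ctrl.read_camera("side");T=ctrl.read_camera("top")
for n,p in(("side",S),("top",T)):
    for q in("lamp_grip","lamp_window"):
        for r in ctrl.tip_of(q,p)[:2]: print(n,q,r["score"],r["at"],world(p,r["at"],.1))
cv2.imwrite('pics/a.png',cv2.resize(S['pixels'][60:180,270:430,::-1],None,fx=4,fy=4))
E
```

```text
time: 6.98
eef_pos: [0.4854, 0.0724, 0.2018]
tcp_rot: [0.0, 1.0, -0.0, -0.001]
contact_force: [0.9, -0.1, 0.1]
opening: 0.709
finger_force: 0.0
time: 7.4
eef_pos: [0.4851, -0.1278, 0.2019]
tcp_rot: [0.001, 1.0, 0.0, -0.001]
contact_force: [0.8, 0.2, -0.6]
opening: 1.002
finger_force: 0.0
time: 7.82
eef_pos: [0.4751, -0.2371, 0.2017]
tcp_rot: [0.002, 1.0, 0.001, -0.001]
contact_force: [-0.8, -0.1, -0.0]
opening: 0.999
finger_force: 0.0
[ 0.4751 -0.2371  0.2017]
side lamp_grip 0.72 [359.8, 111.0] [ 0.4713 -0.3224  0.1   ]
side lamp_grip 0.6 [262.3, 163.9] [ 0.7143 -0.0093  0.1   ]
side lamp_window 0.59 [249.4, 335.4] [0.5831 0.4843 0.1   ]
side lamp_window 0.55 [413.7, 131.9] [ 0.2881 -0.2503  0.1   ]
top lamp_window 0.51 [464.2, 283.4] [ 0.2931 -0.3336  0.1   ]
```

View pics/a.png

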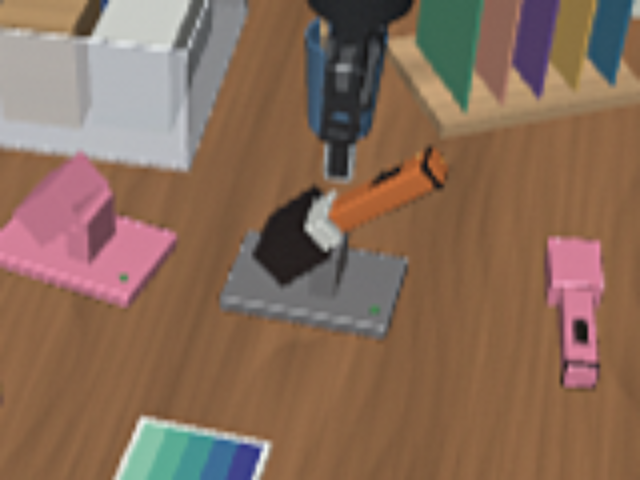

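```bash
python3 -m inch '[[0,0.009,-0.036,0,0],[0,0.009,-0.073,0,0],[0,0.009,-0.073,0.03,0],[0,0.009,-0.073,0.06,0],[0,0.009,-0.073,0.06,0]]'
python3 -m inch '[[0,0,0,0.02,0],[0,0,0,0.04,0],[0,0,0,0.058,0],[0,0,0,0.058,0]]'
python3 - <<'E'
from h import *
np.set_printoptions(precision=4,suppress=True)
print(ctrl.get_state()["eef_pos"])
S=ctrl.read_camera("side")
cv2.imwrite('pics/b.png',cv2.resize(S['pixels'][70:160,300:420,::-1],None,fx=6,fy=6,interpolation=cv2.INTER_CUBIC))
E
```

```text
time: 8.53
eef_pos: [0.4643, -0.3053, 0.137]
tcp_rot: [-0.0, 1.0, 0.004, -0.004]
contact_force: [-1.0, 1.4, -1.8]
opening: 1.0
finger_force: 0.0
time: 8.87
eef_pos: [0.4658, -0.3059, 0.0826]
tcp_rot: [-0.001, 1.0, 0.002, -0.002]
contact_force: [-0.1, -0.8, -0.7]
opening: 0.999
finger_force: 0.0
[ 0.4658 -0.3059  0.0826]
```

View pics/b.png

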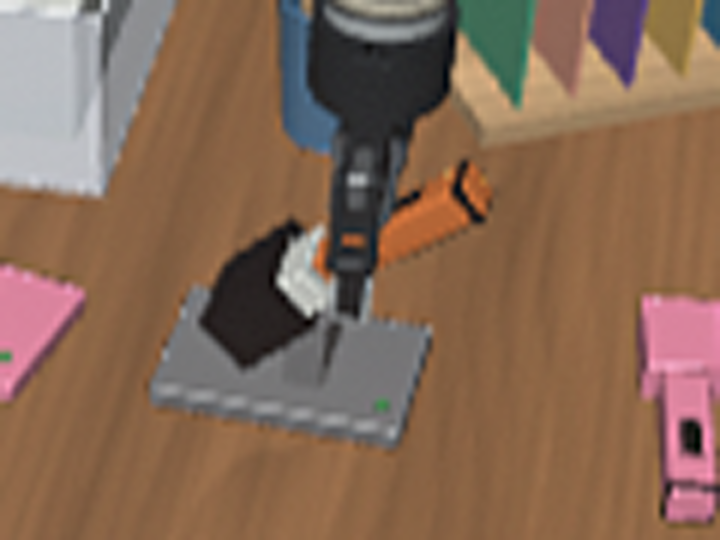

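```bash
python3 -m inch '[[0.3,0.003,-0.004,-0.002,0],[0.5,0.003,-0.004,-0.002,0],[1,0.003,-0.004,-0.002,0],[1,0.003,-0.004,-0.002,0],[1,0.003,-0.004,-0.002,0]]' 60
python3 -m inch '[[1,0,0,0,0],[1,0,0,0,0],[1,0,0,0,0],[1,0,0,0,0],[1,0,0,0,0]]' 60; python3 -c "
from plant import ctrl;print(ctrl.get_state()['wrist_torque'])"
```

```text
time: 9.33
eef_pos: [0.4651, -0.3146, 0.0893]
tcp_rot: [-0.0, 1.0, -0.003, 0.001]
contact_force: [-0.2, -4.6, 0.2]
opening: 0.33
finger_force: 56.2
time: 9.75
eef_pos: [0.4654, -0.3152, 0.0891]
tcp_rot: [0.001, 1.0, -0.003, 0.002]
contact_force: [0.5, -5.6, 0.3]
opening: 0.326
finger_force: 57.3
[-1.04250892 -0.01205953 -0.35845318]
```

```bash
python3 -m inch '[[1,0.004,-0.002,-0.0034,0],[1,0.008,-0.003,-0.0068,0],[1,0.013,-0.003,-0.011,0],[1,0.019,-0.003,-0.016,0],[1,0.023,-0.003,-0.0195,0]]' 60
python3 -m inch '[[1,0.008,0,-0.007,0],[1,0.016,0,-0.014,0],[1,0.026,0,-0.0225,0],[1,0.036,0,-0.031,0],[1,0.036,0,-0.031,0]]'
python3 -m inch '[[1,0.012,0,-0.012,0],[1,0.022,0,-0.022,0],[1,0.022,0,-0.03,0],[1,0.022,0,-0.04,0],[1,0.022,0,-0.04,0]]'
python3 - <<'E'
from h import *
S=ctrl.read_camera("side")
cv2.imwrite('pics/c.png',cv2.resize(S['pixels'][50:160,300:440,::-1],None,fx=5,fy=5,interpolation=cv2.INTER_CUBIC))
E
```

```text
time: 10.17
eef_pos: [0.4417, -0.3163, 0.108]
tcp_rot: [0.001, 1.0, -0.001, 0.001]
contact_force: [3.9, -1.8, -2.1]
opening: 0.319
finger_force: 58.6
time: 10.58
eef_pos: [0.4028, -0.3148, 0.1383]
tcp_rot: [-0.0, 1.0, 0.001, -0.002]
contact_force: [-0.0, -0.9, -2.7]
opening: 0.32
finger_force: 58.5
time: 11.0
eef_pos: [0.384, -0.3162, 0.1798]
tcp_rot: [-0.0, 1.0, -0.001, 0.001]
contact_force: [0.2, -0.8, -1.8]
opening: 0.32
finger_force: 58.7
```

View pics/c.png

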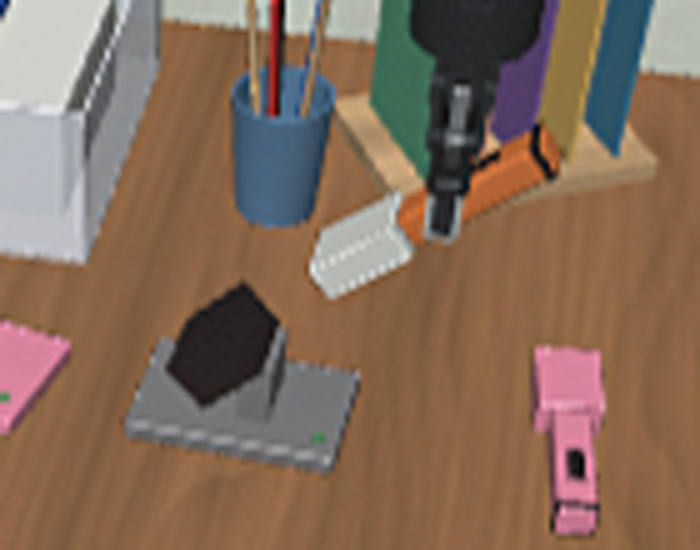

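```bash
python3 -m inch '[[1,0,0,-0.03,0],[1,0,0.036,-0.03,0],[1,0,0.072,-0.03,0],[1,0,0.108,-0.03,0],[1,0,0.146,-0.03,0]]' 60
python3 -m inch '[[1,-0.03,0,0.02,0],[1,-0.056,0,0.05,0],[1,-0.056,0,0.085,0],[1,-0.056,0,0.12,0],[1,-0.056,0,0.12,0]]'
python3 - <<'E'
from h import *
np.set_printoptions(precision=4,suppress=True)
print(ctrl.get_state()["eef_pos"])
S=ctrl.read_camera("side")
cv2.imwrite('pics/d.png',cv2.resize(S['pixels'][80:210,270:430,::-1],None,fx=4,fy=4,interpolation=cv2.INTER_CUBIC))
E
```

```text
time: 11.47
eef_pos: [0.3829, -0.168, 0.2072]
tcp_rot: [0.001, 1.0, 0.0, -0.001]
contact_force: [1.6, 0.7, -2.3]
opening: 0.315
finger_force: 59.2
time: 11.88
eef_pos: [0.4341, -0.1654, 0.08]
tcp_rot: [-0.001, 1.0, 0.005, -0.007]
contact_force: [-2.4, 1.2, -3.9]
opening: 0.319
finger_force: 59.1
[ 0.4341 -0.1654  0.08  ]
```

View pics/d.png

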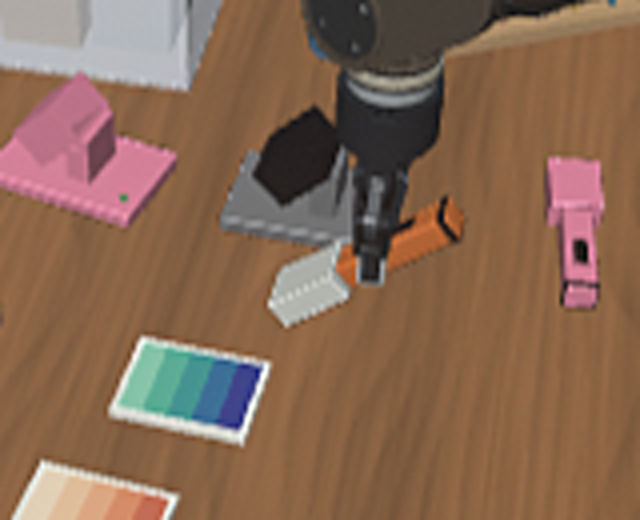

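```bash
python3 -m inch '[[1,0,0,0.006,0],[1,0,0,0.012,0],[1,0,0,0.018,0],[1,0,0,0.024,0],[1,0,0,0.03,0]]' 20
python3 -m inch '[[1,0,0,0.005,0],[1,0,0,0.01,0],[1,0,0,0.015,0],[1,0,0,0.02,0],[1,0,0,0.025,0]]'
python3 -m inch '[[1,0,0,0.004,0],[1,0,0,0.008,0],[1,0,0,0.012,0],[1,0,0,0.012,0],[1,0,0,0.012,0]]'
```

```text
time: 12.35
eef_pos: [0.4399, -0.17, 0.0585]
tcp_rot: [0.0, 1.0, -0.001, 0.001]
contact_force: [-0.4, 0.5, -2.6]
opening: 0.317
finger_force: 59.4
time: 12.77
eef_pos: [0.4398, -0.1709, 0.035]
tcp_rot: [-0.0, 1.0, -0.001, 0.0]
contact_force: [-7.3, -0.2, 8.3]
opening: 0.314
finger_force: 50.5
time: 13.18
eef_pos: [0.4398, -0.1704, 0.0217]
tcp_rot: [0.0, 1.0, -0.001, 0.001]
contact_force: [-3.1, -1.0, 4.2]
opening: 0.319
finger_force: 49.1
```

```bash
python3 -m inch '[[1,0,0,0.004,0],[1,0,0,0.008,0],[1,0,0,0.011,0],[1,0,0,0.011,0],[1,0,0,0.011,0]]' 20
python3 - <<'E'
from h import *
S=ctrl.read_camera("side")
cv2.imwrite('pics/e.png',cv2.resize(S['pixels'][100:200,290:420,::-1],None,fx=5,fy=5,interpolation=cv2.INTER_CUBIC))
E
```

```text
time: 13.6
eef_pos: [0.4395, -0.1698, 0.01]
tcp_rot: [0.0, 1.0, -0.0, 0.0]
contact_force: [-3.6, -1.0, 2.1]
opening: 0.32
finger_force: 48.9
```

View pics/e.png

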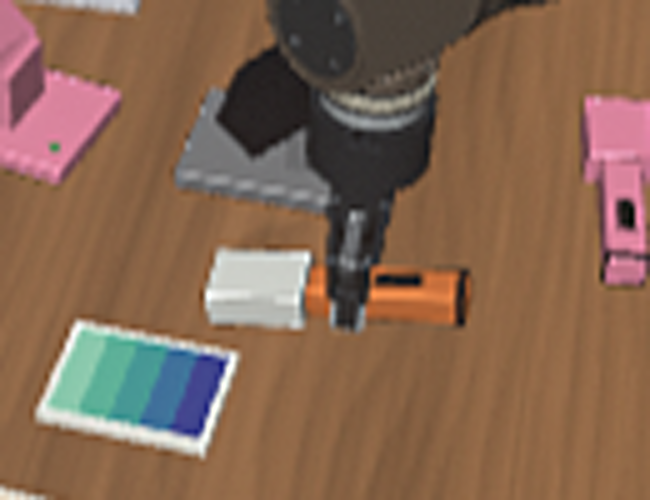

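```bash
python3 -m inch '[[0.5,0,0,0,0],[0.45,0,0,0,0],[0.45,0,0,0,0],[0.45,0,0,0.003,0],[0.45,0,0,0.003,0]]' 60
python3 -m inch '[[1,0,0,0,0],[1,0,0,0,0],[1,0,0,0,0],[1,0,0,0,0],[1,0,0,0,0]]' 60
python3 -m inch '[[1,0,0,-0.01,0],[1,0,0,-0.03,0],[1,0,0,-0.06,0],[1,0,0,-0.1,0],[1,0,0,-0.13,0]]' 60
python3 - <<'E'
from h import *
np.set_printoptions(precision=4,suppress=True)
S=ctrl.read_camera("side");T=ctrl.read_camera("top");print(ctrl.get_state()["eef_pos"])
P,uv=cloud(S,(280,440,60,180),3,17,170,100);P=P[P[:,2]>.1]
c=P.mean(0);vt=np.linalg.svd(P-c)[2][0];vt*=np.sign(vt[0]);t=(P-c)@vt;print(len(P),vt,c+vt*t.min(),c+vt*t.max())
for q in("lamp_window","lamp_grip"):
    for p in(S,T):
        for r in ctrl.tip_of(q,p)[:2]: print(q,r["score"],r["at"],world(p,r["at"]))
for p,roi in((S,(285,350,155,200)),(T,(345,390,165,220))):  # board: everything raised a little and brighter/non-wood
    P,uv=cloud(p,roi,75,130,60);m=cv2.minAreaRect(np.float32(P[:,:2]));print(len(P),m,P[:,2].mean())
cv2.imwrite('pics/f.png',cv2.resize(S['pixels'][50:210,270:430,::-1],None,fx=3.7,fy=3.7,interpolation=cv2.INTER_CUBIC))
E
```

```text
time: 14.07
eef_pos: [0.4389, -0.1691, 0.0063]
tcp_rot: [-0.0, 1.0, 0.0, -0.0]
contact_force: [-0.4, 0.7, 0.6]
opening: 0.55
finger_force: 0.0
time: 14.48
eef_pos: [0.4393, -0.1695, 0.0069]
tcp_rot: [0.0, 1.0, -0.0, 0.0]
contact_force: [0.1, 0.3, 0.5]
opening: 0.307
finger_force: 60.1
time: 14.9
eef_pos: [0.4389, -0.1693, 0.1391]
tcp_rot: [0.0, 1.0, -0.0, 0.0]
contact_force: [1.9, -0.9, -2.1]
opening: 0.313
finger_force: 59.8
[ 0.4426 -0.1715  0.1433]
204 [0.9996 0.0285 0.0073] [ 0.3649 -0.1617  0.1512] [ 0.466  -0.1588  0.1519]
lamp_window 0.78 [410.5, 133.7] [ 0.2898 -0.3384  0.0206]
lamp_window 0.63 [340.9, 128.7] [ 0.5069 -0.1496  0.1556]
lamp_window 0.89 [466.1, 285.6] [ 0.2763 -0.3642  0.0271]
lamp_window 0.79 [407.4, 209.7] [ 0.4975 -0.1662  0.1659]
lamp_grip 0.85 [362.7, 130.5] [ 0.4414 -0.1442  0.1644]
lamp_grip 0.64 [416.2, 136.0] [ 0.2703 -0.3248  0.0249]
lamp_grip 0.87 [406.5, 233.0] [ 0.4402 -0.1061  0.4382]
lamp_grip 0.76 [449.0, 288.4] [ 0.2682 -0.3139  0.0252]
495 ((0.5642897486686707, -0.08137187361717224), (0.07792240381240845, 0.09974683821201324), 84.04452514648438) 0.009622260364767696
750 ((0.5597420930862427, -0.07806822657585144), (0.07320648431777954, 0.09731916338205338), 86.03905487060547) 0.009263089364444076
```

View pics/f.png

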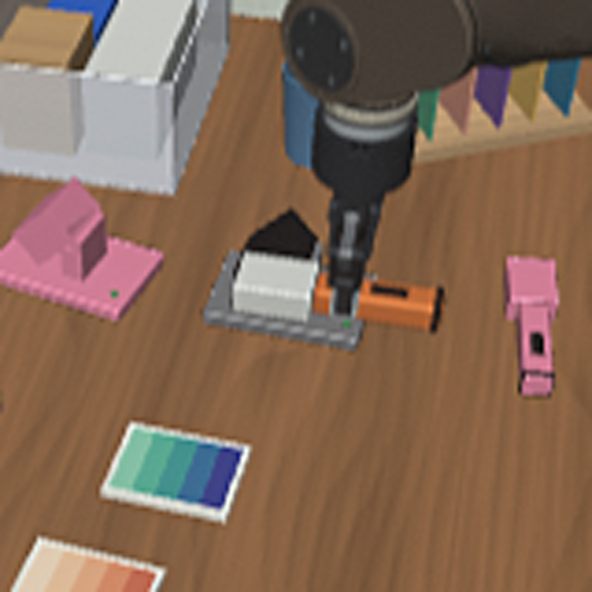

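```bash
python3 -m inch '[[1,-0.014,0.023,0,0],[1,-0.028,0.046,0,0],[1,-0.044,0.07,0.01,0],[1,-0.058,0.092,0.02,0],[1,-0.058,0.092,0.026,0]]' 60
python3 -m inch '[[1,0,0,0,0],[1,0,0,0,0],[1,0,0,0,0],[1,0,0,0,0],[1,0,0,0,0]]' 60
python3 - <<'E'
from h import *
np.set_printoptions(precision=4,suppress=True)
S=ctrl.read_camera("side");T=ctrl.read_camera("top");s=ctrl.get_state();print(s["eef_pos"],s["dq"])
P,uv=cloud(S,(280,440,60,210),3,17,170,100);P=P[P[:,2]>.09]
c=P.mean(0);vt=np.linalg.svd(P-c)[2][0];vt*=np.sign(vt[0]);t=(P-c)@vt;print(len(P),vt,c+vt*t.min(),c+vt*t.max())
for p in(S,T):
    for r in ctrl.tip_of("lamp_window",p)[:3]: print(r["score"],r["at"],world(p,r["at"]),world(p,r["at"],.108))
E
```

```text
time: 15.62
eef_pos: [0.4966, -0.0737, 0.1074]
tcp_rot: [-0.001, 1.0, 0.002, -0.002]
contact_force: [-0.8, 0.6, -2.8]
opening: 0.312
finger_force: 60.0
time: 16.03
eef_pos: [0.4972, -0.0783, 0.1113]
tcp_rot: [0.001, 1.0, -0.0, 0.0]
contact_force: [0.6, -0.0, -3.0]
opening: 0.311
finger_force: 60.0
[ 0.4973 -0.0781  0.1113] [0.0049 0.0025 0.0008 0.0001 0.0021 0.0013]
207 [0.9991 0.0431 0.0064] [ 0.4221 -0.0728  0.1248] [ 0.5246 -0.0683  0.1255]
0.95 [413.7, 128.6] [ 0.2812 -0.3613  0.0263] [ 0.2899 -0.2566  0.108 ]
0.7 [317.0, 153.9] [ 0.5595 -0.0566  0.1274] [ 0.5642 -0.0771  0.108 ]
0.69 [372.1, 191.8] [ 0.5262 -0.0446  0.3967] [ 0.5511 -0.0803  0.108 ]
0.65 [464.7, 285.4] [ 0.2772 -0.3596  0.0284] [ 0.2887 -0.332   0.108 ]
```

Window lies at about (0.559, -0.078, 0.106), level and still: on target.

```bash
python3 -c "
from plant import ctrl;print(ctrl.sign_off())"
```

```text
the job is handed in; nothing more can be done
None
```

I pressed the green, yellow and blue keys in that order without aiming at the red one, and handed the job in at about 16 s with the lamp held level and still, its window roughly 10 cm above the middle of the blue-teal board. The one reading near a limit was a brief 41 N at the wrist while pressing blue, taken at the fingertips (20 N per finger); the sign-off call returned no verdict.

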